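# Slide the lamp power unit home into its bay

### The job

Slide the tall microscope-lamp power unit along the bench into its marked bay, by gently pushing low down on its black foot, until the back of the foot rests squarely against the aluminium stop bar and the whole foot stands between the two yellow lines. Push only on the foot: do not touch the white tower, tip the unit or lift it, and leave the condenser, the bottle and the can where they stand. Then take the hand away.

Things in the scene. Friction and masses are not known exactly. Their poses are not given: they have to be found in the camera images.
- power_unit: Top-heavy lamp power unit, loose, about 1.5 kg: black foot 130 x 130 x 32 mm high under a white tower. Origin: centre of the foot's underside; z up, +x to its back (goes against the stop bar). At the front (-x, towards the robot) the foot sticks out 67 mm beyond the tower as a low step. Sliding takes 5 to 15 N; pushed more than about 55 mm above the bench it may tip over its back edge.
- tower: White tower fixed on the foot, 58 (x) x 104 (y) x 150 mm high, black carrying handle on top reaching 182 mm above the tower's underside. Origin: centre of the tower's underside, 31 mm behind (+x) the foot's centre and 32 mm above the bench; same axes. Its front face is 67 mm behind the foot's front face. Not to be touched.
- foot_front (a point): Middle of the foot's front face, 16 mm above the foot's underside: the place to push. The face is flat, 130 mm wide, 32 mm high.
- foot_back (a point): Middle of the foot's back face, 16 mm above the foot's underside, 130 mm behind foot_front.
- bay: Parking bay, fixed: aluminium stop bar 190 (y) x 18 (x) x 24 mm high and two flat yellow lines. Origin: on the bench, middle of the bar's face towards the unit; +x into the bar, z up. The lines run 190 mm along -x from the bar, 12 mm wide, inner edges at y = +85 and -85 mm. With the unit home its origin is at x = -65 mm, y = 0, axes parallel to the bay's.
- condenser: Bystander: microscope condenser, loose, black and chrome round body 72 mm in diameter, 64 mm high, with thumb screws reaching 56 mm from its axis. Origin: centre of its underside. Leave alone.
- oil_bottle: Bystander: small amber immersion oil bottle, loose, 38 mm in diameter, 75 mm high, upright. Origin: centre of its underside. Leave alone.
- objective_can: Bystander: grey round can with a blue cap, loose, 44 mm in diameter, 68 mm high, upright. Origin: centre of its underside. Leave alone.
There are look-alikes about, which are no part of the job. What is shaped like the power_unit but green, purple or turquoise is not meant.

How it is judged (in metres and radians):
At the end, for the whole second after the job is handed in: The unit stands upright and still, the middle of the foot's back face within 7 mm of the stop bar's face, foot square to the bar within 0.08 rad, front and back of the foot centred between the yellow lines within 22 mm (so that the foot does not cover the lines) (x of foot_back in the frame of bay between -0.007 and 0.005 m and y of foot_back in the frame of bay between -0.022 and 0.022 m and y of foot_front in the frame of bay between -0.022 and 0.022 m and angle between the x axis of power_unit and the x axis of bay, either way round below 0.08 rad and angle between power_unit's own z axis and vertical below 0.03 rad and linear speed of power_unit below 0.01 m/s); the robot touches nothing.
It fails at once if the unit is tipped by more than 0.12 rad (angle between power_unit's own z axis and vertical above 0.12 rad).
It fails at once if the unit is lifted (foot centre more than 10 mm off the bench) (height (world z) of power_unit above 0.01 m).
It fails at once if the tower or its handle is touched (more than 2 N) (contact force between tower and anything else above 2 N).
It fails at once if the unit is shoved faster than 0.3 m/s (linear speed of power_unit above 0.3 m/s).
It fails at once if a bystander is moved by more than 15 mm or tipped by more than 0.3 rad (distance of any of condenser, oil_bottle, objective_can from where it was at the start of the episode above 0.015 m or angle between any of condenser, oil_bottle, objective_can's own z axis and vertical above 0.3 rad).
It also fails if it takes over 42 s, if anything falls off the work surface, if the arm or the gripper's body presses on something with over 40 N, if the wrist force passes 120 N, or if a joint passes its speed limit or range.

### The arm

A 6-joint arm with a two-finger parallel gripper is mounted at the origin on the work surface. World frame = base frame: x ahead of the robot, y to its left, z up, the work surface at z = 0. Lengths are in mm, angles in rad, forces in N, time in s.
With the tool pointing down it reaches from about 300 to 775 mm from the base axis. Payload 14.6 kg.
Tool frame: the origin (TCP) lies on the centre line of the jaws, within the pads' length; the fingertips stand 17 mm ahead of it and the grasp point (between the pads) lies 2 mm behind it; z points along the fingers, y is the line along which they close (so a half turn about z gives the same grasp; the last joint's range is limited). The gripper opens to 85 mm and grips with 20 to 120 N. Pads are 22 mm wide; open, the fingers measure 114 mm over their backs; the gripper's body (76 mm by 85 mm) begins 54 mm behind the grasp point. The pads swing forward as they close: fully open they stand 13 mm farther back than shut.
Start: joints at [1.11, 0.3, 1.521, -0, 1.321, -0.067], TCP at [211.032, 507.893, 248.281] pointing down, gripper open.
Joint ranges: [-3.03, 3.03], [-0.79, 2.21], [0.23, 2.52], [-1.04, 4.18], [0, 3.07], [-2.55, 2.55]. Speed limits (rad/s): [2.22, 2.22, 2.57, 3.14, 3.14, 3.14].

### API

Orientations are given as a 3x3 rotation matrix whose columns are the frame's x, y, z axes.
In Python, from rig import manip gives the robot as it stands. The module is installed in compiled form; this text tells all that it offers.
- The arm moves only by the tool arm_command, never from a script. Its argument "steps" is a list of rows, each a list of 5 numbers: the opening, from -1 (shut) to 1 (fully open), so that 0 is half open, then the shift along the tool's x, y, z in mm, then the turn about the tool's z in degrees. In form: [[hand, dx, dy, dz, yaw], ...]. A call has 1 to 20 rows; each row shifts and turns the commanded pose from where the row before left it, along the tool's axes as they then stand; what a row does not reach is not made up. A row lasts 1/10 s, in which the tool goes at most 50 mm and 8.59 degrees, less where a joint would pass 70% of its speed; a pose out of reach is approached as far as the arm can. A call is refused whole if a number of a shift passes 50 or a number of a turn 8.59, either way. A call with a gripper value outside its range is refused whole. The fingers move at their own pace and stop on an object; the grip force is fixed at half the most. Time passes only in rows, so rows that do not move let the fingers close. It gives the time, the measured TCP pose, the force, the opening and the grip force at its end, in the units of the state.
- manip.read_state(): the state, without advancing time (a new reading comes with each control period).
- manip.grab_frame(name): name is "side" or "top"; returns a dict with "pixels" (420x560x3 uint8, blue, green, red), "depth" (420x560 float32, mm along the optical axis (not along the pixel's ray), 0 where there is no reading), "fov_y" (degrees; the focal length in pixels is half the picture's height over the tangent of half this angle, whatever the lens; pixels are square), "cx", "cy" (the principal point, pixels), "k1" (the pictures are not rectified: a ray, as slopes to the right and down, at radius r is drawn at 1 + k1 r^2 times it, then the intrinsics apply), "R" (3x3) and "t" (3): a world point X has camera coordinates R X + t. Camera axes: x right, y down, z forward; pixel columns grow to the right and rows downward; lengths in mm; the calibration is good to about 2 mm. A picture is of the moment at which its call begins.
- manip.finish_job(): hands the job in; it is judged then, once.
The state is a dict: "time_s": time; "joint_pos": joint angles; "dq": joint speeds; "joint_efforts": joint torques, N m; "tool_pos": TCP position; "tcp_rot": TCP orientation; "ft_force": force on the tool from outside, world axes, zero at the start; "ft_torque": the same for the moment, N m; "opening": opening from 0.0 (shut) to 1.0 (fully open); "grasp_force": force on a finger pad.
Only numpy, scipy, OpenCV 4.12 (cv2) and the standard library are available. Lean on these libraries where they do the work, as an engineer would, in place of code of your own. Each camera call takes 0.05 s, during which the arm holds its last target. There are 200 camera calls.

## Working session

There is one attempt and no reset: what is moved stays moved. The work goes in short steps, Python scripts to look and compute and a tool call to move; the robot and the scene stay as the last step left them, time stands still between calls to the robot, and variables do not carry over. Pictures are saved under pics/ and viewed, at most 10 in all, crops included, and the job is handed in when it is done.

Besides the shell and the picture viewer there is one more tool, called after "Emit:" in YAML: its name, and indented under it one key for each argument. arm_command: Moves the arm, as the interface text tells. Its arguments: {"type":"object","properties":{"steps":{"type":"array"}},"required":["steps"]}

```bash
mkdir -p pics
cat > h.py <<'E'
import numpy as np, cv2
from rig import manip
def grab(n):
    f=manip.grab_frame(n); h=f["pixels"].shape[0]
    F=h/2/np.tan(np.radians(f["fov_y"])/2); f["F"]=F
    return f
def rays(f,uv):
    uv=np.atleast_2d(uv).astype(float)
    d=(uv-[f["cx"],f["cy"]])/f["F"]; s=d.copy()
    for _ in range(20): s=d/(1+f["k1"]*(s**2).sum(1,keepdims=True))
    return np.c_[s,np.ones(len(s))]
def onplane(f,uv,z):
    R=np.array(f["R"]);t=np.array(f["t"]).ravel()
    w=rays(f,uv)@R; c=-R.T@t
    return c+w*((z-c[2])/w[:,2])[:,None]
def cloud(f):
    h,w=f["depth"].shape
    u,v=np.meshgrid(np.arange(w),np.arange(h))
    r=rays(f,np.c_[u.ravel(),v.ravel()])*f["depth"].reshape(-1,1)
    R=np.array(f["R"]);t=np.array(f["t"]).ravel()
    return ((r-t)@R).reshape(h,w,3)
E
python3 - <<'E'
from h import *
for n in("top","side"):
    f=grab(n); cv2.imwrite(f"pics/{n}0.png",f["pixels"]); print(n,f["F"],f["k1"],-np.array(f["R"]).T@np.array(f["t"]).ravel(),(f["depth"]>0).mean())
s=manip.read_state();print(s["tool_pos"],s["tcp_rot"],s["ft_force"],s["time_s"])
E
```

```text
top 498.5329929674757 -0.014326999660292513 [ 378.66575061   57.08482349 1117.14394115] 0.9958333333333333
side 490.8976238923381 0.027211815773636842 [624.27348573 971.88345374 802.51291669] 0.9960459183673469
[210.96743417 507.72204107 247.78624574] [[-9.23457430e-01  3.83700654e-01 -4.28023493e-04]
 [ 3.83700891e-01  9.23456966e-01 -9.25902925e-04]
 [ 3.99917187e-05 -1.01926493e-03 -9.99999480e-01]] [ 0.07342776 -0.23211964 -0.24376418] 0.1
```

View pics/top0.png

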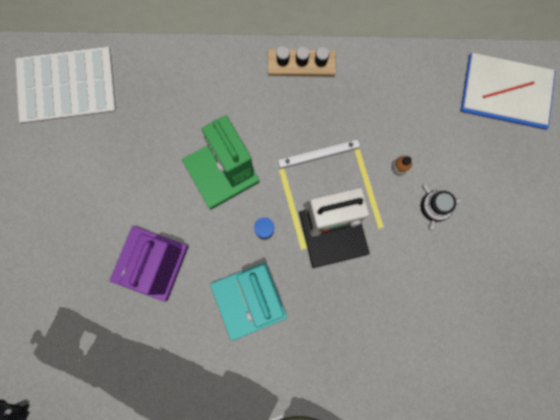

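View pics/side0.png

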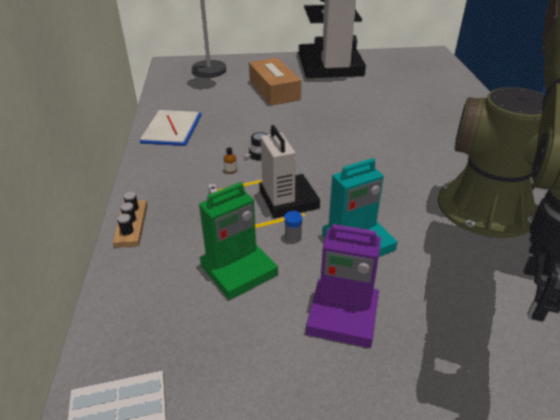

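The top view shows the white/black unit (tower at about 340,208; foot at 335,240). The bar runs from (280,163) to (358,146), with yellow lines below it. The blue-capped can is at (264,228), the bottle at (403,165) and the condenser at (440,206). The turquoise look-alike is at (250,300), close to the approach side.

```bash
cat > meas.py <<'E'
from h import *
def rect(P):
    r=cv2.minAreaRect(P[:,:2].astype(np.float32)); return np.round(cv2.boxPoints(r)),np.round(r[0],1),np.round(r[1],1),round(r[2],2)
def big(m):
    n,l,s,c=cv2.connectedComponentsWithStats(m.astype(np.uint8)); return l==1+np.argmax(s[1:,4])
def bay(f,C):
    hsv=cv2.cvtColor(f["pixels"],cv2.COLOR_BGR2HSV); v,u=np.mgrid[:420,:560]
    roi=(u>265)&(u<395)&(v>130)&(v<275)
    y=roi&(hsv[...,0]>20)&(hsv[...,0]<35)&(hsv[...,1]>90)&(C[...,2]<8)
    n,l,s,c=cv2.connectedComponentsWithStats(y.astype(np.uint8))
    for i in np.argsort(-s[1:,4])[:2]+1:
        vv,uu=np.where(l==i); P=onplane(f,np.c_[uu,vv],0)[:,:2]
        L=cv2.fitLine(P.astype(np.float32),cv2.DIST_HUBER,0,.01,.01).ravel()
        print("line",s[i,4],P.mean(0).round(1),"ang",np.degrees(np.arctan(L[1]/L[0])).round(2)); print(rect(P))
    b=big(roi&(v<170)&(hsv[...,1]<60)&(hsv[...,2]>125)); vv,uu=np.where(b)
    print("bar z",np.median(C[b][:,2]).round(1),rect(onplane(f,np.c_[uu,vv],24)))
def foot(f,C):
    v,u=np.mgrid[:420,:560]; roi=(u>265)&(u<395)&(v>130)&(v<285)
    k=roi&(f["pixels"].max(2)<60)&(abs(C[...,2]-32)<8); k=cv2.morphologyEx(k.astype(np.uint8),cv2.MORPH_OPEN,np.ones((3,3)))
    k=big(k); vv,uu=np.where(k)
    print("foot z",np.median(C[k][:,2]).round(1),rect(onplane(f,np.c_[uu,vv],32)))
    # front edge fit: lowest row of mask per column
    cols=np.unique(uu)[6:-6]; e=np.array([[c,vv[uu==c].max()+.5] for c in cols]); P=onplane(f,e,32)
    L=cv2.fitLine(P[:,:2].astype(np.float32),cv2.DIST_HUBER,0,.01,.01).ravel(); print("front edge pt",L[2:].round(1),"normal ang",np.degrees(np.arctan(-L[0]/L[1])).round(2))
E
python3 - <<'E'
from meas import *
f=grab("top");C=cloud(f)
bay(f,C);foot(f,C)
hsv=cv2.cvtColor(f["pixels"],cv2.COLOR_BGR2HSV)
for n,(u,v),z in(("can",(264,228),68),("bot",(405,163),75),("cond",(442,203),64),("turqR",(285,290),32),("turqTop",(264,268),32),("turqBot",(232,338),32)):print(n,onplane(f,[u,v],z).round(),C[v,u].round())
E
```

```text
line 423 [568.2  15.2] ang 16.16
(array([[479.,  -4.],
       [483., -17.],
       [665.,  36.],
       [661.,  48.]], dtype=float32), array([572.2,  15.7]), array([189.4,  13.4]), 16.07)
line 408 [ 621.4 -158.5] ang 15.8
(array([[ 529., -178.],
       [ 532., -190.],
       [ 715., -138.],
       [ 712., -127.]], dtype=float32), array([ 622. , -158.3]), array([189.9,  12. ]), 15.85)
bar z 0.2 (array([[ 656.,   77.],
       [ 660., -218.],
       [ 750., -216.],
       [ 746.,   78.]], dtype=float32), array([703.2, -69.8]), array([ 89.9, 294.2]), 0.78)
foot z 31.4 (array([[ 438.,  -27.],
       [ 467., -150.],
       [ 587., -120.],
       [ 557.,    2.]], dtype=float32), array([512.4, -73.7]), array([123.2, 126.2]), 13.73)
front edge pt [450.8 -79.8] normal ang 13.44
can [[517.  78.  68.]] [516.  78.  69.]
bot [[ 661. -225.   75.]] [ 662. -227.   70.]
cond [[ 576. -306.   64.]] [ 576. -306.   64.]
turqR [[387.  32.  32.]] [388.  31.  -2.]
turqTop [[434.  78.  32.]] [427.  75. 180.]
turqBot [[286. 143.  32.]] [286. 143.  31.]
```

The bay face is centred at about (688,-45) with its axis at 15.9°; the 182 mm line spacing matches. The foot front is at about (451.5,-88.5), heading 13.4°. That puts the unit 110 mm short of the bar, 18–23 mm to the left, with yaw −2.4°. I'll lift and turn, then travel to about 35 mm in front of the foot.

Emit:
arm_command:
  steps:
    - [1,0,0,-20,-7.2]
    - [1,0,0,-20,-7.2]
    - [1,0,0,-20,-7.2]
    - [1,0,0,-20,-7.2]
    - [1,0,0,-20,-7.2]
    - [1,0,0,0,0]

```text
time_s: 0.75
tool_pos: [211.2, 508.3, 350.6]
tcp_rot: [[-0.972, -0.235, 0.002], [-0.235, 0.972, 0.003], [-0.003, 0.003, -1.0]]
ft_force: [0.2, 0.4, -0.8]
opening: 0.999
grasp_force: 0.0
```

Emit:
arm_command:
  steps:
    - [1,-3,-16,0,0]
    - [1,-3,-32,0,0]
    - [1,-3,-32,0,0]
    - [1,-3,-32,0,0]
    - [1,-3,-32,0,0]
    - [1,-3,-32,0,0]
    - [1,-3,-32,0,0]
    - [1,-3,-32,0,0]
    - [1,-3,-32,0,0]
    - [1,-3,-32,0,0]
    - [1,-3,-32,0,0]
    - [1,-3,-32,0,0]
    - [1,-3,-32,0,0]
    - [1,-3,-32,0,0]
    - [1,-3,-32,0,0]
    - [1,-3,-32,0,0]
    - [1,-3,-32,0,0]
    - [1,-3,-32,0,0]
    - [1,-3,-32,0,0]
    - [1,-3,-32,0,0]

```text
time_s: 2.75
tool_pos: [414.4, -86.4, 347.2]
tcp_rot: [[-0.973, -0.229, -0.001], [-0.229, 0.973, 0.0], [0.001, 0.001, -1.0]]
ft_force: [0.5, -0.1, 0.9]
opening: 1.0
grasp_force: 0.0
```

Emit:
arm_command:
  steps:
    - [1,0,-12,0,0]
    - [1,0,0,0,0]
    - [1,0,0,0,0]

```text
time_s: 3.05
tool_pos: [416.9, -96.1, 347.8]
tcp_rot: [[-0.973, -0.231, -0.001], [-0.231, 0.973, 0.0], [0.001, 0.001, -1.0]]
ft_force: [-0.1, 0.9, 0.7]
opening: 0.998
grasp_force: 0.0
```

Emit:
arm_command:
  steps:
    - [1,0,0,30,0]
    - [1,0,0,30,0]
    - [1,0,0,30,0]
    - [1,0,0,30,0]
    - [1,0,0,30,0]
    - [1,0,0,30,0]
    - [1,0,0,30,0]
    - [1,0,0,30,0]
    - [1,0,0,25,0]
    - [1,0,0,20,0]
    - [1,0,0,15,0]
    - [1,0,0,10,0]
    - [1,0,0,10,0]
    - [1,0,0,0,0]
    - [1,0,0,0,0]

```text
time_s: 4.55
tool_pos: [417.4, -96.6, 28.6]
tcp_rot: [[-0.973, -0.232, 0.0], [-0.232, 0.973, -0.0], [-0.0, -0.0, -1.0]]
ft_force: [0.9, -0.1, 0.1]
opening: 0.999
grasp_force: 0.0
```

Run:
```python
from h import *
f=grab("side");p=f["pixels"][110:330,180:480];cv2.imwrite("pics/side1.png",cv2.resize(p,None,fx=2.6,fy=2.6))
```

```text
(no output)
```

View pics/side1.png

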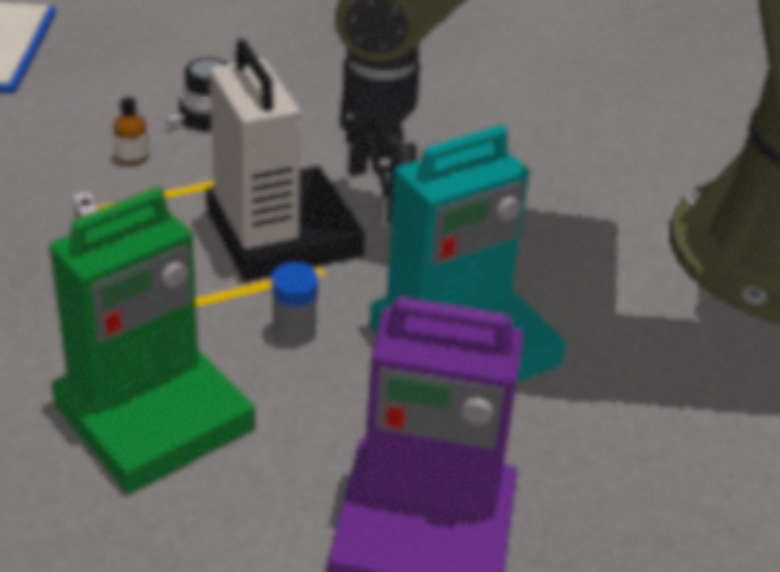

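The hand stands just in front of the foot with the fingertips low and a visible gap (crop ~390,200). Now I'll close up to contact slowly.

Emit:
arm_command:
  steps:
    - [1,-4,0,0,0]
    - [1,-4,0,0,0]
    - [1,-4,0,0,0]
    - [1,-3,0,0,0]
    - [1,-2,0,0,0]
    - [1,-2,0,0,0]
    - [1,-1,0,0,0]
    - [1,0,0,0,0]

```text
time_s: 5.4
tool_pos: [436.7, -92.1, 28.3]
tcp_rot: [[-0.973, -0.232, -0.0], [-0.232, 0.973, 0.0], [0.0, 0.0, -1.0]]
ft_force: [0.9, 0.6, -0.4]
opening: 0.999
grasp_force: 0.0
```

Emit:
arm_command:
  steps:
    - [1,-1,0,0,0]
    - [1,-1,0,0,0]
    - [1,-1,0,0,0]
    - [1,-1,0,0,0]
    - [1,0,0,0,0]

```text
time_s: 5.9
tool_pos: [439.5, -91.0, 28.0]
tcp_rot: [[-0.972, -0.233, -0.003], [-0.233, 0.972, 0.0], [0.003, 0.001, -1.0]]
ft_force: [-7.8, -1.0, 5.2]
opening: 1.001
grasp_force: 4.3
```

Contact came at the expected place, with about 8 N. Next is the first half of the S-curve.

Emit:
arm_command:
  steps:
    - [1,-2,0,0,0]
    - [1,-3,1.5,0,1]
    - [1,-3,1.5,0,1]
    - [1,-3,1.5,0,1]
    - [1,-3,1.5,0,1]
    - [1,-3,1.5,0,1]
    - [1,-3,1.5,0,1]
    - [1,-3,1.5,0,1]
    - [1,-3,1.5,0,1]
    - [1,-3,1.5,0,1]
    - [1,-3,1.5,0,1]
    - [1,-3,1.5,0,1]
    - [1,-3,1.5,0,1]

```text
time_s: 7.2
tool_pos: [474.3, -67.8, 28.0]
tcp_rot: [[-1.0, -0.025, -0.004], [-0.025, 1.0, 0.0], [0.004, 0.001, -1.0]]
ft_force: [-10.8, -0.6, 7.8]
opening: 0.998
grasp_force: 5.8
```

Emit:
arm_command:
  steps:
    - [1,-3,0,0,0]
    - [1,-3,0,0,0]
    - [1,-3,0,0,0]
    - [1,-3,0,0,0]
    - [1,-3,0,0,0]
    - [1,-3,0,0,0]
    - [1,0,0,0,0]

```text
time_s: 7.9
tool_pos: [492.7, -67.4, 27.9]
tcp_rot: [[-1.0, -0.025, -0.003], [-0.025, 1.0, 0.0], [0.003, 0.001, -1.0]]
ft_force: [-7.5, 0.5, 5.2]
opening: 1.002
grasp_force: 3.4
```

Run:
```python
from meas import *
f=grab("top");C=cloud(f);foot(f,C);cv2.imwrite("pics/top1.png",cv2.resize(f["pixels"][110:320,220:460],None,fx=2.6,fy=2.6))
```

```text
foot z 31.6 (array([[518.,  -4.],
       [518., -26.],
       [628., -26.],
       [628.,  -4.]], dtype=float32), array([572.9, -15.3]), array([110.2,  22.2]), 0.07)Traceback (most recent call last):
  File "<stdin>", line 2, in <module>
  File "meas.py", line 23, in foot
    cols=np.unique(uu)[6:-6]; e=np.array([[c,vv[uu==c].max()+.5] for c in cols]); P=onplane(f,e,32)
                                                                                    ~~~~~~~^^^^^^^^
  File "h.py", line 14, in onplane
    w=rays(f,uv)@R; c=-R.T@t
      ~~~~^^^^^^
  File "h.py", line 9, in rays
    d=(uv-[f["cx"],f["cy"]])/f["F"]; s=d.copy()
       ~~^~~~~~~~~~~~~~~~~~
ValueError: operands could not be broadcast together with shapes (1,0) (2,)
```

The hand hides the foot's front, but its visible left edge (y≈-4) agrees with the tool pose. The back is about 57 mm from the bar, with heading −14.5° relative to the bay. I'll straighten it out over the next 48 mm.

Emit:
arm_command:
  steps:
    - [1,-3,-1.4,0,-0.9]
    - [1,-3,-1.4,0,-0.9]
    - [1,-3,-1.4,0,-0.9]
    - [1,-3,-1.4,0,-0.9]
    - [1,-3,-1.4,0,-0.9]
    - [1,-3,-1.4,0,-0.9]
    - [1,-3,-1.4,0,-0.9]
    - [1,-3,-1.4,0,-0.9]
    - [1,-3,-1.4,0,-0.9]
    - [1,-3,-1.4,0,-0.9]
    - [1,-3,-1.4,0,-0.9]
    - [1,-3,-1.4,0,-0.9]
    - [1,-3,-1.4,0,-0.9]
    - [1,-3,-1.4,0,-0.9]
    - [1,-3,-1.4,0,-0.9]
    - [1,-3,-1.4,0,-0.9]
    - [1,0,0,0,0]

```text
time_s: 9.65
tool_pos: [543.5, -83.0, 27.9]
tcp_rot: [[-0.962, -0.273, -0.002], [-0.273, 0.962, 0.0], [0.002, 0.001, -1.0]]
ft_force: [-5.1, -2.6, 0.5]
opening: 0.995
grasp_force: 2.6
```

Run:
```python
from h import *
f=grab("top");cv2.imwrite("pics/top1.png",cv2.resize(f["pixels"][110:320,220:460],None,fx=2.6,fy=2.6))
```

```text
(no output)
```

View pics/top1.png

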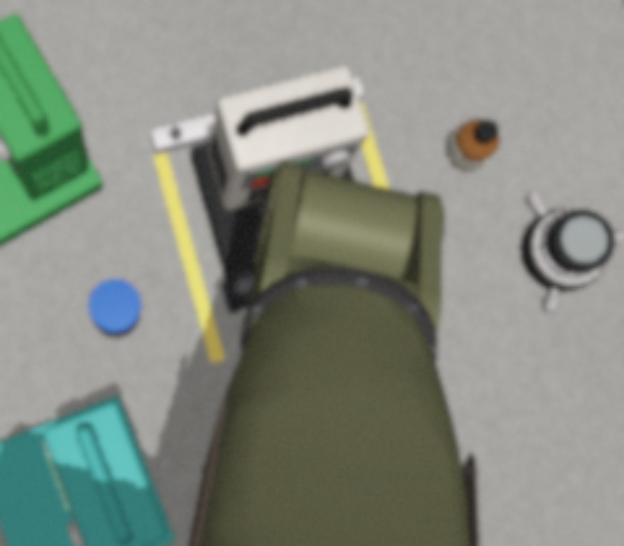

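The foot is now parallel to the yellow lines, its left edge about 20 mm inside the left line, and about 8 mm short of the bar. The last part goes at 1 mm per row.

Emit:
arm_command:
  steps:
    - [1,-1,0,0,0]
    - [1,-1,0,0,0]
    - [1,-1,0,0,0]
    - [1,-1,0,0,0]
    - [1,-1,0,0,0]
    - [1,0,0,0,0]

```text
time_s: 10.3
tool_pos: [547.8, -81.6, 27.8]
tcp_rot: [[-0.962, -0.273, -0.003], [-0.273, 0.962, 0.0], [0.003, 0.001, -1.0]]
ft_force: [-8.6, -3.4, 3.7]
opening: 0.998
grasp_force: 4.5
```

Emit:
arm_command:
  steps:
    - [1,-1,0,0,0]
    - [1,-1,0,0,0]
    - [1,0,0,0,0]

```text
time_s: 10.6
tool_pos: [549.8, -81.0, 27.9]
tcp_rot: [[-0.962, -0.273, -0.003], [-0.273, 0.962, 0.0], [0.003, 0.001, -1.0]]
ft_force: [-8.7, -2.3, 2.6]
opening: 0.999
grasp_force: 4.5
```

Emit:
arm_command:
  steps:
    - [1,-1,0,0,0]
    - [1,-1,0,0,0]
    - [1,0,0,0,0]

```text
time_s: 10.9
tool_pos: [550.4, -80.8, 27.8]
tcp_rot: [[-0.962, -0.273, -0.007], [-0.273, 0.962, -0.0], [0.006, 0.002, -1.0]]
ft_force: [-19.8, -5.4, 12.1]
opening: 1.003
grasp_force: 10.8
```

Emit:
arm_command:
  steps:
    - [1,-1,0,0,0]
    - [1,0,0,0,0]

```text
time_s: 11.1
tool_pos: [550.5, -80.7, 27.7]
tcp_rot: [[-0.962, -0.273, -0.009], [-0.273, 0.962, -0.0], [0.009, 0.002, -1.0]]
ft_force: [-28.8, -8.2, 16.9]
opening: 1.003
grasp_force: 15.0
```

The force jumped to 29 N with no more travel, so the foot is on the bar. Backing off and lifting.

Emit:
arm_command:
  steps:
    - [1,1,0,0,0]
    - [1,1,0,0,0]
    - [1,2,0,0,0]
    - [1,5,0,0,0]
    - [1,10,0,0,0]
    - [1,20,0,0,0]
    - [1,20,0,0,0]
    - [1,20,0,0,0]
    - [1,20,0,-20,0]
    - [1,15,0,-30,0]
    - [1,10,0,-40,0]
    - [1,0,0,-40,0]
    - [1,0,0,-40,0]
    - [1,0,0,-40,0]
    - [1,0,0,-40,0]
    - [1,0,0,-40,0]
    - [1,0,0,-20,0]
    - [1,0,0,0,0]

```text
time_s: 12.9
tool_pos: [434.6, -114.1, 340.8]
tcp_rot: [[-0.962, -0.273, 0.005], [-0.273, 0.962, -0.002], [-0.004, -0.003, -1.0]]
ft_force: [0.6, -0.0, -0.5]
opening: 1.002
grasp_force: 0.0
```

Emit:
arm_command:
  steps:
    - [1,0,20,0,0]
    - [1,0,40,0,0]
    - [1,0,40,0,0]
    - [1,0,40,0,0]
    - [1,0,40,0,0]
    - [1,0,40,0,0]
    - [1,0,40,0,0]
    - [1,0,40,0,0]
    - [1,0,20,0,0]
    - [1,0,0,0,0]

```text
time_s: 13.9
tool_pos: [346.0, 195.4, 336.9]
tcp_rot: [[-0.961, -0.276, -0.002], [-0.276, 0.961, -0.0], [0.002, 0.0, -1.0]]
ft_force: [0.2, -0.6, 0.0]
opening: 1.007
grasp_force: 0.0
```

Run:
```python
from meas import *
f=grab("top");cv2.imwrite("pics/top2.png",cv2.resize(f["pixels"][110:320,220:460],None,fx=2.6,fy=2.6))
foot(f,cloud(f)); s=manip.read_state(); print(s["tool_pos"],s["time_s"],s["ft_force"])
```

```text
foot z 31.6 (array([[ 544.,  -16.],
       [ 578., -138.],
       [ 697., -105.],
       [ 664.,   17.]], dtype=float32), array([620.8, -60.5]), array([123.6, 126.6]), 15.33)
front edge pt [559.6 -68.6] normal ang 14.64
[346.46262208 194.32794151 337.02513409] 13.95 [-0.07730185 -0.13854834 -1.31585775]
```

View pics/top2.png

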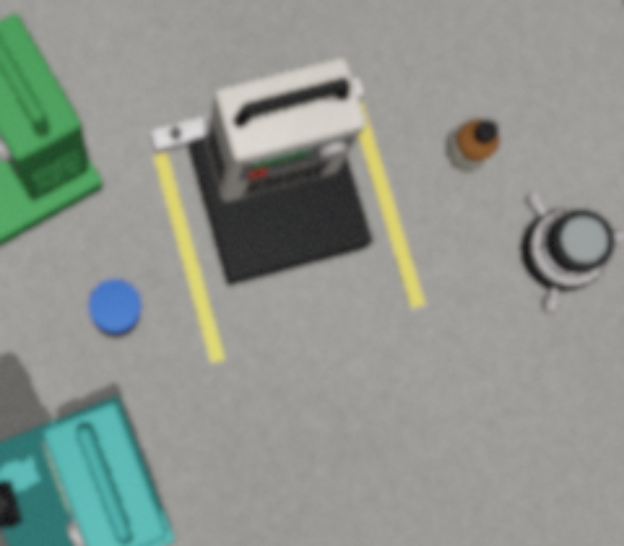

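The foot sits against the bar, centred between the lines (about 4 mm off) and square within 1.3°. The bystanders haven't moved and the hand is clear. I'm handing it in.

```bash
python3 -c "
from rig import manip
print(manip.finish_job())"
```

```text
the job is handed in; nothing more can be done
None
```

The power unit is in its bay: back of the foot against the stop bar, about 4 mm off centre and square within about 1.3° by the last top view, with the hand clear and the job handed in (no verdict was returned).

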